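# Screw the dispenser's pouring head down until its spout stands over the cup

## Task

First stand the blue cup upright in the middle of the round black pad on the dispenser's base and let go of it; then, holding the red wing grip, screw the pouring head clockwise (seen from above) until its spout points straight along the white line and stands over the middle of the cup. There is no stop at that point: do not turn the spout well past the cup, which crushes the gasket, do not push the head round by its spout, and leave the jar, the stamp and the roll of tape alone.

Things in the scene. Friction and masses are not known exactly. Their poses are not given: they have to be found in the camera images.
- dispenser: Bench dispenser, fixed to the table. Green base plate 195 x 90 x 10 mm; an aluminium canister (diameter 74 mm at its foot, 68 mm above, to z = 80 mm) stands on it with its upright axis through the origin, which lies at table height. The plate runs from 150 mm on the -x side of the origin (the pad's end) to 45 mm on the +x side. A white line on the plate runs from the canister to the pad.
- cup_pad (a point): Centre of the top face of the flat round black pad on the base plate (diameter 70 mm, top 12 mm above the table), 105 mm from the canister's axis, along the dispenser's -x. Same axes as the dispenser.
- cup: Open blue metal cup, loose, upright, 90 g: 45 mm high, outer diameter 54 mm at the foot and 56 mm at the rim, wall 3 mm. Origin at the centre of its underside, z up along its axis.
- wing_top (a point): Centre of the top of the red wing grip, on the head's axis of turning. The wing is an upright bar 56 mm long (its x axis), 14 mm thick (its y axis) and 32 mm tall, on top of the white pouring head (diameter 66 mm); it turns with the head. Its -x axis points the way the spout points. Top 144 to 146 mm above the table as it starts, 141.5 mm with the spout over the pad.
- spout_mouth (a point): Centre of the mouth (underside) of the steel spout, which leaves the head sideways and bends down at its end: 105 mm from the head's axis, 77 to 79 mm above the table as it starts, 74.5 mm when it is over the pad. Its -x axis points outward along the spout. The spout's tube is 16 mm thick, its top no more than 110 mm above the table.
- spout: The steel spout; turns with the head. Origin on the head's axis at the head's underside, -x outward along the spout.
- pour_head (a joint): Angle screwed in, rad. Grows as the head turns clockwise seen from above; the head sinks 8 mm a turn (1.27 mm per rad). 4.00 with the spout pointing straight at the middle of the pad; starts between 0.6 and 2.2; the thread ends at 0 and at 5.0. Turning takes about 0.25 N m and the head stays where it is left.
- saffron_jar: Round screw-top jar with red contents, 49 mm across, 76 mm high, loose; origin at the centre of its underside. To be left alone.
- stamp: Wooden rubber stamp, 30 x 60 x 68 mm, loose; origin at the centre of its underside. To be left alone.
- gummed_tape: Roll of brown paper tape lying flat, 75 mm across, 19 mm high, loose; origin at the centre of its underside. To be left alone.

How it is judged:
By the outcome, as a careful person would: the job done as asked, in the order asked, and still so for the second after the job is handed in, with the robot touching nothing.
It also fails if it takes over 67 s, if anything falls off the work surface, if the arm or the gripper's body presses on something with over 40 N, if the wrist force passes 120 N, or if a joint passes its speed limit or range.

## Robot

A 6-joint arm with a two-finger parallel gripper is mounted at the origin on the work surface; the furniture and walls round the work are solid. World frame = base frame: x ahead of the robot, y to its left, z up, the work surface at z = 0. Lengths are in mm, angles in rad, forces in N, time in s.
With the tool pointing down it reaches from about 350 to 975 mm from the base axis. Payload 7.1 kg.
Tool frame: the origin (TCP) lies midway between the tips of the shut fingers; the grasp point (between the pads) lies ctrl.grip_point_offset behind it (ctrl.grip_point_offset is the distance from the TCP to the grasp point, in mm); z points along the fingers, y is the line along which they close (so a half turn about z gives the same grasp; the last joint's range is limited). The gripper opens to 88 mm and grips with 3 to 60 N. Pads are 20 mm wide; open, the fingers measure 115 mm over their backs; the gripper's body (75 mm by 178 mm) begins 61 mm behind the grasp point.
Start: joints at [1.274, 0.423, 1.63, -0, 1.089, -0.019], TCP at [171.369, 601.03, 222.675] pointing down, gripper open.
Joint ranges: [-3, 3], [-0.9, 2.11], [0.09, 2.58], [-1.31, 4.45], [0.11, 2.69], [-2.54, 2.54]. Speed limits (rad/s): [2.39, 2.39, 3.01, 3.14, 3.14, 3.14].

## Interface

Orientations are given as a rotation vector (axis times angle).
In Python, from workcell import ctrl, get_image, close_job, finder gives the robot as it stands.
- The arm moves only by the tool servo_tool, never from a script. Its argument "deltas" is a list of rows, each a list of 2 entries, a list of its own where there are three numbers: the shift along the tool's x, y, z in mm, then the turn, a rotation vector about the tool's x, y, z in rad. A call has 1 to 5 rows; each row is the pose to reach, as a shift and turn from the pose commanded when the call began, along the tool's axes at that moment; what a row does not reach only later rows make up. A row lasts 1/12 s, in which the tool goes at most 41.7 mm and 7.16 degrees, less where a joint would pass 70% of its speed; a pose out of reach is approached as far as the arm can. A call with a gripper value outside its range is refused whole. "grip" is the closure, from -1 (fully open) to 1 (shut), so that 0 is half open, set as the call begins (left out, the last holds). The fingers move at their own pace and stop on an object; the grip force is fixed at half the most. Time passes only in rows, so rows that repeat a pose let the fingers close. It gives the time, the measured TCP pose, the force, the opening and the grip force at its end, in the units of the state.
- ctrl.get_obs(): the state, without advancing time (a new reading comes with each control period).
- get_image(name): name is "scene" or "top"; returns a dict with "frame" (480x640x3 uint8, blue, green, red), "depth" (480x640 float32, mm along the optical axis (not along the pixel's ray), 0 where there is no reading), "K" (3x3 intrinsics, pixels), "pose" (4x4, takes a point from camera to world coordinates). Camera axes: x right, y down, z forward; pixel columns grow to the right and rows downward; lengths in mm; the calibration is good to about 2 mm. A picture is of the moment at which its call begins.
- close_job(): hands the job in; it is judged then, once.
Trained networks look in a picture, given as the dict that the camera call returned (one of the last four; its "shot" number tells which), for a name from the list of things; names that differ only in an ending like _2 or _b are one class to them, and where a whole thing is asked for, a point or a joint stands for the part that bears it (a point fixed in the world has none). Each returns a list of dicts, best first, with "score" (0 to 1); they miss things now and then, are a little off and sometimes report something else, mostly with a low value. They report only what shows in the picture. A call takes as long as a camera call.
- finder.search_frame(query, picture): "rect" ([centre column, centre row, width, height] as shares, 0 to 1, of the picture: columns of its width, rows of its height, round what is visible of it).
- finder.silhouettes(query, picture): "mask" (480x640 bool, what is visible of it) and "rect" ([centre column, centre row, width, height] as shares, 0 to 1, of the picture: columns of its width, rows of its height, round what is visible of it).
The state is a dict: "t": time; "qpos": joint angles; "qvel": joint speeds; "joint_torque": joint torques, N m; "ee_pos": TCP position; "orientation": TCP orientation; "ft_force": force on the tool from outside, world axes, zero at the start; "moment": the same for the moment, N m; "width": finger opening in mm; "grasp_force": force on a finger pad.
Only numpy, scipy, OpenCV 4.12 (cv2) and the standard library are available. Lean on these libraries where they do the work, as an engineer would, in place of code of your own. Each camera call takes 0.05 s, during which the arm holds its last target. There are 200 camera calls.

## Working session

There is one attempt and no reset: what is moved stays moved. The work goes in short steps, Python scripts to look and compute and a tool call to move; the robot and the scene stay as the last step left them, time stands still between calls to the robot, and variables do not carry over. Pictures are saved under pics/ and viewed, at most 10 in all, crops included, and the job is handed in when it is done.

Besides the shell and the picture viewer there is one more tool, called by a JSON object that holds its "op" and its "data". servo_tool: Moves the arm, as the interface text tells. Its arguments: {"type":"object","properties":{"deltas":{"type":"array","items":{"type":"array"}},"grip":{"type":"number"}},"required":["deltas"]}

```bash
mkdir -p pics; ls
cat > h.py <<'E'
import numpy as np,cv2
from workcell import ctrl,get_image,close_job,finder
def world(p,mask=None):
    d=p["depth"];K=p["K"];v,u=np.indices(d.shape)
    P=np.stack([(u-K[0,2])/K[0,0]*d,(v-K[1,2])/K[1,1]*d,d],-1)
    W=P@p["pose"][:3,:3].T+p["pose"][:3,3]
    W[d==0]=np.nan
    return W if mask is None else W[mask&(d>0)]
E
python3 - <<'E'
from h import *
np.set_printoptions(precision=1,suppress=True)
o=ctrl.get_obs();print(o,ctrl.grip_point_offset)
for n in("scene","top"):
    p=get_image(n);cv2.imwrite(f"pics/{n}0.png",p["frame"]);print(n,p["pose"][:3,3])
    for q in("cup","dispenser","spout","wing_top","saffron_jar","stamp","gummed_tape"):
        for r in finder.silhouettes(q,p)[:2]:
            w=world(p,r["mask"]);w=w[~np.isnan(w).any(1)]
            print(q,round(r["score"],2),np.array(r["rect"])*[640,480,640,480],np.median(w,0),np.percentile(w,2,0),np.percentile(w,98,0))
E
```

```text
pics
{'t': 0.0, 'qpos': array([ 1.3,  0.4,  1.6, -0. ,  1.1, -0. ]), 'qvel': array([ 0.,  0.,  0.,  0., -0., -0.]), 'joint_torque': array([  0. , -54.5, -27.4,   0.1,   0. ,  -0. ]), 'ee_pos': array([171.2, 600.5, 221.9]), 'orientation': array([-0.4, -3.1,  0. ]), 'ft_force': array([ 1.3, -0.1,  0.1]), 'moment': array([-0.,  0., -0.]), 'grasp_force': 0.0, 'width': 87.55340981573325} 18.700000000000003
scene [-120.  -523.9  926.4]
cup 0.76 [218.6 235.3  29.2  24.9] [477.9 229.   28.5] [450.3 203.7   3.8] [503.6 257.3  48.1]
dispenser 0.93 [374.5 280.4  65.9 100. ] [ 550.7 -174.    14.1] [ 453.1 -253.1    2.6] [ 661.9 -108.7  143.6]
spout 0.53 [400.8 354.4  34.7  35.8] [ 441.  -325.5   18.6] [ 408.6 -360.6    0.2] [ 480.5 -290.2   22.8]
wing_top 0.89 [365.5 244.8  25.4  20.2] [ 577.4 -146.8  134.4] [ 556.4 -161.5    2.2] [702.6 -71.2 146.8]
saffron_jar 0.92 [270.9 195.1  21.8  32.6] [653.4 198.4  53.8] [639.7 184.8   4.8] [683.8 227.   80.1]
stamp 0.81 [453.1 282.2  27.6  30. ] [ 668.2 -341.5   19. ] [ 651.5 -368.4    4.5] [ 692.7 -313.1   70. ]
gummed_tape 0.61 [401.5 356.6  36.8  29.
[... 356 characters left out ...]
.5] [ 614.7 -203.8   95.3] [ 676.2 -164.9  107.8]
wing_top 0.62 [368.4 225.8  19.3  29.2] [ 582.5 -147.6  142.1] [ 558.8 -164.1  113.8] [ 605.  -131.5  145.6]
wing_top 0.29 [454.3 187.3  34.9  26.4] [ 670.4 -337.8   18.2] [ 653.3 -374.6   -1.1] [ 694.2 -314.5   68.8]
saffron_jar 0.85 [192.6 188.7  32.4  27.7] [661.9 197.1  74.3] [642.1 180.6   8.8] [683.9 225.1  78.2]
saffron_jar 0.62 [365.3 224.4  21.   27.7] [ 581.3 -147.5  141.9] [ 558.8 -163.4  112.2] [ 605.  -131.6  145.6]
stamp 0.93 [453.8 185.   35.1  28.1] [ 670.6 -337.6   18.2] [ 653.2 -372.9   -0.6] [ 695.7 -314.8   68.8]
gummed_tape 0.85 [447.2 295.8  35.5  37. ] [ 446.  -328.1   17.9] [ 411.8 -363.7   -1.1] [ 480.4 -292.4   21.7]
```

Run:
```python
from h import *
np.set_printoptions(precision=2,suppress=True)
p=get_image("top");W=world(p);f=p["frame"].astype(int);x,y,z=W[...,0],W[...,1],W[...,2]
def circ(P):
    c=np.linalg.lstsq(np.c_[2*P,np.ones(len(P))],(P**2).sum(1),rcond=None)[0];return c[:2],np.sqrt(c[2]+c[:2]@c[:2])
near=(abs(x-560)<150)&(abs(y+170)<130)
# cup rim
m=(abs(x-479)<50)&(abs(y-229)<50)&(z>38)&(z<52);print("rim",m.sum(),cv2.minEnclosingCircle(W[m][:,:2].astype(np.float32)),np.median(z[m]))
m=near&(z>138)&(z<152);r=cv2.minAreaRect(W[m][:,:2].astype(np.float32));print("wing",m.sum(),r,np.median(z[m]))
m=near&(z>108)&(z<120);print("headtop",m.sum(),cv2.minEnclosingCircle(W[m][:,:2].astype(np.float32)),np.median(z[m]))
m=near&(f.sum(-1)<150)&(z<25)&(z>3);print("pad",m.sum(),cv2.minEnclosingCircle(W[m][:,:2].astype(np.float32)),W[m].mean(0))
hsv=cv2.cvtColor(p["frame"],cv2.COLOR_BGR2HSV)
g=near&(z<20)&(hsv[...,0]>40)&(hsv[...,0]<90)&(hsv[...,1]>60);print("green",g.sum(),cv2.minAreaRect(W[g][:,:2].astype(np.float32)))
a=cv2.resize(p["frame"][130:340,140:500],None,fx=2.2,fy=2.2,interpolation=cv2.INTER_CUBIC);cv2.imwrite("pics/a.png",a)
```

```text
rim 152 ((479.52886962890625, 226.8958282470703), 28.152311325073242) 43.61910489311117
wing 222 ((582.9761352539062, -148.827880859375), (13.823334693908691, 55.319419860839844), 60.449119567871094) 142.3614864375724
headtop 501 ((605.9256591796875, -165.54412841796875), 57.98876953125) 111.31905401794745
pad 742 ((497.5157775878906, -211.35238647460938), 33.1932258605957) [ 497.4  -211.31   11.39]
green 1540 ((539.95263671875, -180.01425170898438), (191.99205017089844, 88.00609588623047), 36.80733108520508)
```

View pics/a.png

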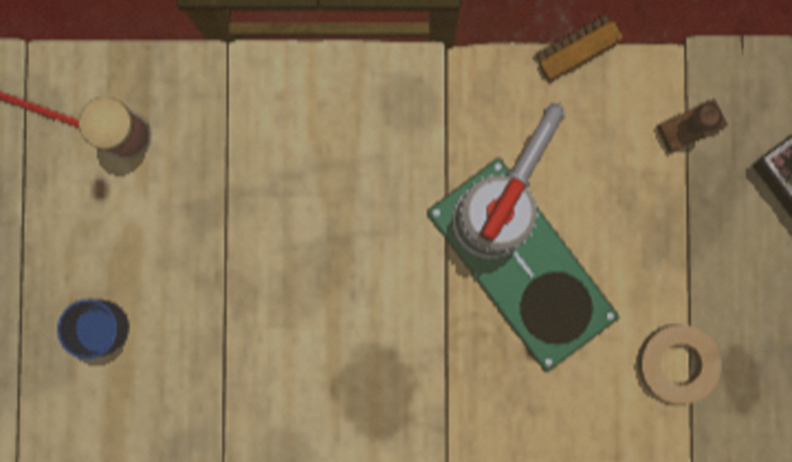

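View pics/scene0.png

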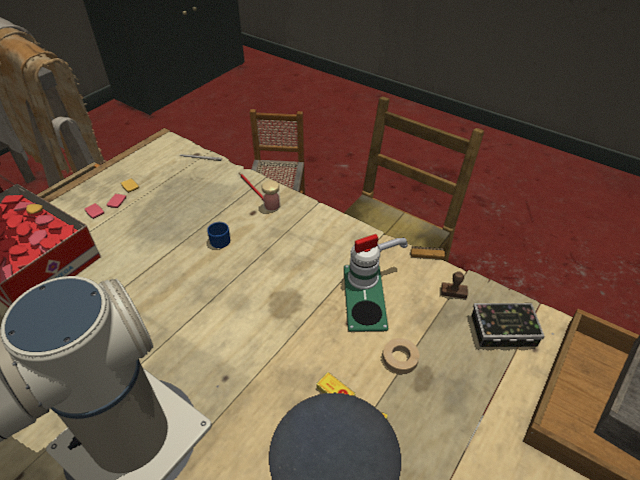

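The top picture shows the cup at crop (93,328), the canister and wing at (500,215), the pad at (557,307), and the spout pointing up-right. The measured sizes agree: wing 55 x 14 mm, axis to pad 106 mm, plate 192 x 88 mm. The head needs about 114° clockwise.

```bash
cat >> h.py <<'E'
from scipy.spatial.transform import Rotation as Ro
def go(pos,yaw=None):
    "shift/turn in tool axes to reach pos, pointing straight down, with tool y along yaw (deg, mod 180)"
    o=ctrl.get_obs();R=Ro.from_rotvec(o["orientation"]);M=R.as_matrix()
    cur=np.degrees(np.arctan2(M[1,1],M[0,1]))
    y=cur if yaw is None else cur+(yaw-cur+90)%180-90
    c,s=np.cos(np.radians(y)),np.sin(np.radians(y))
    T=np.array([[s,c,0],[-c,s,0],[0,0,-1]]); T[:,0]=np.cross(T[:,1],T[:,2])
    print("tcp",o["ee_pos"].round(1),"yaw",round(cur,1),"tilt",M[:,2].round(3),"q",o["qpos"].round(2),"shift",(M.T@(np.array(pos)-o["ee_pos"])).round(1),"turn",(R.inv()*Ro.from_matrix(T)).as_rotvec().round(3),"w",round(o["width"],1),"F",o["ft_force"].round(1),"g",round(o["grasp_force"],1),"t",round(o["t"],2))
E
python3 -c "
from h import *
go([479.5,226.9,110])"
```

```text
tcp [171.4 601.1 222.7] yaw 74.1 tilt [ 0.  0. -1.] q [ 1.27  0.42  1.63  0.    1.09 -0.02] shift [-398.9 -275.3  112.7] turn [ 0. -0.  0.] w 87.7 F [ 0.9 -0.3 -0.3] g 0.0 t 0.85
```

{"op": "servo_tool", "data": {"deltas": [[[-20, -14, 0], [0, 0, 0]], [[-50, -34, 0], [0, 0, 0]], [[-80, -55, 0], [0, 0, 0]], [[-110, -76, 0], [0, 0, 0]], [[-140, -97, 0], [0, 0, 0]]]}}

```text
t: 1.27
ee_pos: [280.1, 468.1, 222.7]
orientation: [0.434, 3.111, 0.0]
ft_force: [0.2, 0.6, 0.1]
width: 87.9
grasp_force: 0.0
```

{"op": "servo_tool", "data": {"deltas": [[[-30, -21, 5], [0, 0, 0]], [[-60, -42, 12], [0, 0, 0]], [[-90, -63, 20], [0, 0, 0]], [[-115, -80, 30], [0, 0, 0]], [[-140, -97, 40], [0, 0, 0]]]}}

```text
t: 1.68
ee_pos: [388.5, 336.4, 182.7]
orientation: [0.435, 3.11, 0.001]
ft_force: [-0.3, 0.2, -0.2]
width: 87.7
grasp_force: 0.0
```

{"op": "servo_tool", "data": {"deltas": [[[-30, -21, 10], [0, 0, 0]], [[-60, -42, 20], [0, 0, 0]], [[-85, -60, 30], [0, 0, 0]], [[-105, -74, 36], [0, 0, 0]], [[-119, -81, 40], [0, 0, 0]]]}}

```text
t: 2.1
ee_pos: [480.6, 224.8, 142.0]
orientation: [-0.438, -3.11, 0.001]
ft_force: [0.2, -1.2, -0.6]
width: 88.0
grasp_force: 0.0
```

```bash
python3 -c "
from h import *
p=get_image('scene');cv2.imwrite('pics/b.png',p['frame'][130:330,80:380].repeat(2,0).repeat(2,1))
go([479.5,226.9,13])"
```

```text
tcp [482.  224.2 141.7] yaw 73.9 tilt [ 0.    -0.001 -1.   ] q [ 0.41  0.4   1.89 -0.    0.85 -0.88] shift [  3.2   2.  128.7] turn [-0.001  0.     0.   ] w 87.8 F [ 1.3 -1.9 -0.2] g 0.0 t 2.15
```

View pics/b.png

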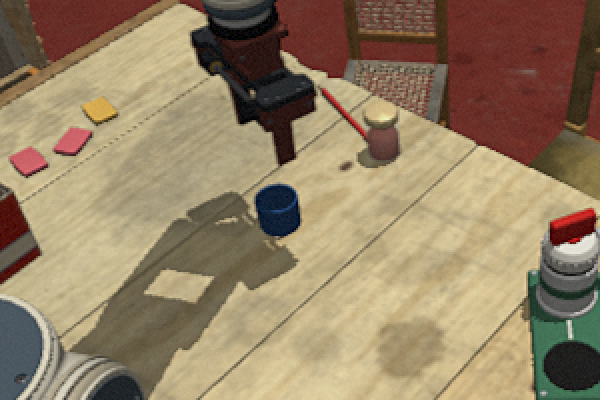

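The gripper is above the cup (crop 278,210), its long body side lying along the closing line, and the jar is clear. Next I descend and grip.

{"op": "servo_tool", "data": {"deltas": [[[3, 2, 25], [0, 0, 0]], [[3, 2, 60], [0, 0, 0]], [[3, 2, 90], [0, 0, 0]], [[3, 2, 115], [0, 0, 0]], [[3, 2, 128], [0, 0, 0]]]}}

```text
t: 2.57
ee_pos: [475.7, 229.6, 12.1]
orientation: [-0.434, -3.109, 0.003]
ft_force: [-0.4, 0.0, 0.9]
width: 87.7
grasp_force: 0.0
```

{"op": "servo_tool", "data": {"deltas": [[[0, 0, 0], [0, 0, 0]], [[0, 0, 0], [0, 0, 0]], [[0, 0, 0], [0, 0, 0]], [[0, 0, 0], [0, 0, 0]], [[0, 0, 0], [0, 0, 0]]], "grip": 1}}

```text
t: 2.98
ee_pos: [478.2, 230.4, 16.0]
orientation: [0.434, 3.109, 0.002]
ft_force: [0.5, -1.4, 0.8]
width: 57.7
grasp_force: 0.2
```

{"op": "servo_tool", "data": {"deltas": [[[0, 0, 0], [0, 0, 0]], [[0, 0, 0], [0, 0, 0]], [[0, 0, 0], [0, 0, 0]], [[0, 0, 0], [0, 0, 0]], [[0, 0, 0], [0, 0, 0]]]}}

```text
t: 3.4
ee_pos: [478.1, 230.3, 15.9]
orientation: [0.435, 3.11, 0.002]
ft_force: [-1.0, 0.1, 7.2]
width: 55.3
grasp_force: 30.0
```

```bash
python3 -c "
from h import *
go([479.5,226.9,150])"
```

```text
tcp [478.1 230.3  15.9] yaw 74.1 tilt [ 0.002  0.001 -1.   ] q [ 0.43  0.62  1.94  0.    0.59 -0.87] shift [  -2.5   -2.7 -134.1] turn [ 0.001  0.002 -0.   ] w 55.3 F [-1.   0.1  7.2] g 30.0 t 3.4
```

{"op": "servo_tool", "data": {"deltas": [[[0, 0, -10], [0, 0, 0]], [[0, 0, -40], [0, 0, 0.1]], [[0, 0, -80], [0, 0, 0.2]], [[0, 0, -120], [0, 0, 0.32]], [[0, 0, -150], [0, 0, 0.44]]]}}

```text
t: 3.82
ee_pos: [477.7, 230.1, 168.3]
orientation: [1.111, 2.937, 0.003]
ft_force: [0.2, 0.3, -0.6]
width: 55.5
grasp_force: 30.0
```

{"op": "servo_tool", "data": {"deltas": [[[0, 0, -15], [0, 0, 0.12]], [[0, 0, -25], [0, 0, 0.24]], [[0, 0, -30], [0, 0, 0.36]], [[0, 0, -30], [0, 0, 0.48]], [[0, 0, -30], [0, 0, 0.6]]]}}

```text
t: 4.23
ee_pos: [477.4, 229.9, 196.2]
orientation: [1.93, 2.478, 0.002]
ft_force: [-0.1, -1.2, -0.1]
width: 55.6
grasp_force: 30.0
```

{"op": "servo_tool", "data": {"deltas": [[[0, 0, 0], [0, 0, 0.12]], [[0, 0, 0], [0, 0, 0.24]], [[0, 0, 0], [0, 0, 0.36]], [[0, 0, 0], [0, 0, 0.48]], [[0, 0, 0], [0, 0, 0.6]]]}}

```text
t: 4.65
ee_pos: [477.1, 229.7, 195.5]
orientation: [2.577, 1.797, 0.001]
ft_force: [0.4, 1.2, 0.3]
width: 55.6
grasp_force: 30.0
```

{"op": "servo_tool", "data": {"deltas": [[[0, 0, 0], [0, 0, 0.12]], [[0, 0, 0], [0, 0, 0.24]], [[0, 0, 0], [0, 0, 0.36]], [[0, 0, 0], [0, 0, 0.48]], [[0, 0, 0], [0, 0, 0.59]]]}}

```text
t: 5.07
ee_pos: [477.1, 229.7, 195.5]
orientation: [-2.988, -0.97, -0.001]
ft_force: [0.5, -0.2, -0.4]
width: 55.8
grasp_force: 30.0
```

```bash
python3 -c "
from h import *
go([499.3,-210,196],-53.95)"
```

```text
tcp [477.1 229.7 195.5] yaw -54.0 tilt [ 0.  0. -1.] q [ 0.43  0.32  1.86 -0.    0.96  1.37] shift [-240.3  369.    -0.6] turn [ 0.    -0.    -0.001] w 55.8 F [ 0.5 -0.2 -0.4] g 30.0 t 5.07
```

{"op": "servo_tool", "data": {"deltas": [[[-10, 15, 0], [0, 0, 0]], [[-25, 38, 0], [0, 0, 0]], [[-42, 64, 0], [0, 0, 0]], [[-60, 92, 0], [0, 0, 0]], [[-80, 122, 0], [0, 0, 0]]]}}

```text
t: 5.48
ee_pos: [484.8, 83.2, 195.5]
orientation: [2.985, 0.981, 0.001]
ft_force: [-0.4, 0.4, 0.2]
width: 55.6
grasp_force: 30.0
```

{"op": "servo_tool", "data": {"deltas": [[[-18, 28, 0], [0, 0, 0]], [[-36, 56, 0], [0, 0, 0]], [[-54, 84, 0], [0, 0, 0]], [[-72, 112, 0], [0, 0, 0]], [[-90, 140, 0], [0, 0, 0]]]}}

```text
t: 5.9
ee_pos: [495.1, -83.5, 195.6]
orientation: [2.985, 0.979, 0.001]
ft_force: [0.9, 0.1, -0.1]
width: 55.6
grasp_force: 30.0
```

{"op": "servo_tool", "data": {"deltas": [[[-18, 28, 0], [0, 0, 0]], [[-36, 56, 0], [0, 0, 0]], [[-52, 80, 0], [0, 0, 0]], [[-64, 98, 0], [0, 0, 0]], [[-70, 107, 0], [0, 0, 0]]]}}

```text
t: 6.32
ee_pos: [502.4, -212.1, 195.5]
orientation: [2.985, 0.975, 0.001]
ft_force: [-0.4, 0.1, -0.2]
width: 55.4
grasp_force: 30.0
```

```bash
python3 -c "
from h import *
p=get_image('scene');p=get_image('scene')
go([499.3,-210,60])"
```

```text
tcp [ 502.3 -210.7  195.2] yaw -53.8 tilt [ 0.001 -0.    -1.   ] q [-0.42  0.34  1.83 -0.    0.97  0.52] shift [ -2.   -2.4 135.1] turn [ 0.001 -0.     0.   ] w 55.6 F [-0.3  0.8 -0.6] g 30.0 t 6.42
```

{"op": "servo_tool", "data": {"deltas": [[[-2, -2, 20], [0, 0, 0]], [[-2, -2, 55], [0, 0, 0]], [[-2, -2, 90], [0, 0, 0]], [[-2, -2, 120], [0, 0, 0]], [[-2, -2, 140], [0, 0, 0]]]}}

```text
t: 6.83
ee_pos: [498.2, -206.8, 52.4]
orientation: [-2.982, -0.98, 0.004]
ft_force: [-0.5, 0.4, -0.6]
width: 55.5
grasp_force: 30.0
```

{"op": "servo_tool", "data": {"deltas": [[[0, 0, 0], [0, 0, 0]], [[0, 0, 0], [0, 0, 0]]]}}

```text
t: 7.0
ee_pos: [499.0, -207.6, 54.3]
orientation: [-2.983, -0.98, 0.003]
ft_force: [-0.8, -0.8, -0.9]
width: 55.2
grasp_force: 30.0
```

Run:
```python
from h import *
np.set_printoptions(precision=1,suppress=True)
p=get_image('scene');W=world(p)
go([499.3,-210,29])
hsv=cv2.cvtColor(p["frame"],cv2.COLOR_BGR2HSV)
cv2.imwrite('pics/c.png',cv2.resize(p['frame'][190:350,300:460],None,fx=3.5,fy=3.5,interpolation=cv2.INTER_CUBIC))
m=(hsv[...,0]>100)&(hsv[...,0]<130)&(hsv[...,1]>100)&(abs(W[...,0]-500)<60)&(abs(W[...,1]+210)<60)
w=W[m];print(len(w),w.min(0),w.max(0))
from scipy.optimize import least_squares
s=w[(w[:,2]<np.nanmax(w[:,2])-8)]
r=least_squares(lambda c:np.hypot(*(s[:,:2]-c).T)-27.5,[500,-210],loss='soft_l1');print("cup",r.x,np.abs(r.fun).mean())
```

```text
tcp [ 500.1 -208.3   55.5] yaw -53.6 tilt [ 0.  0. -1.] q [-0.4  0.6  1.9  0.   0.7  0.5] shift [-1.6  0.9 26.5] turn [ 0. -0.  0.] w 55.9 F [-0.3  0.3 -1. ] g 30.0 t 7.05
806 [ 442.  -268.4    8.8] [ 557.3 -151.6  255.7]
cup [ 496.1 -206.9] 4.389235841110973
```

View pics/c.png

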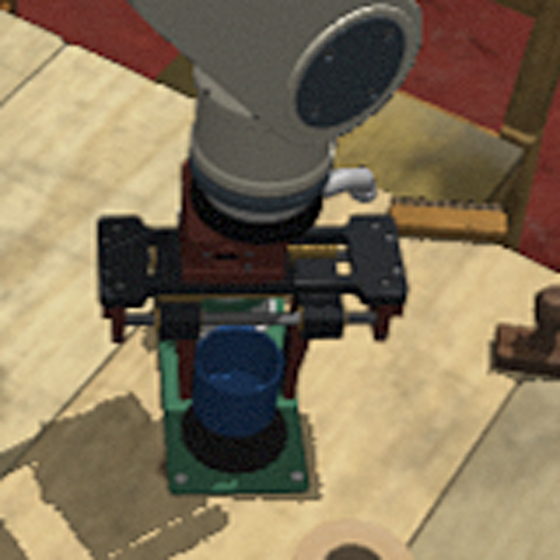

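The cup is held upright between the fingers (crop 237,380), over the pad (235,437). The spout is clear at (350,185).

Run:
```python
from h import *
from scipy.optimize import least_squares
np.set_printoptions(precision=1,suppress=True)
p=get_image('scene');W=world(p)
go([499.3,-210,29])
q=finder.silhouettes("cup",p)[0];print(q["score"],q["rect"])
hsv=cv2.cvtColor(p["frame"],cv2.COLOR_BGR2HSV)
m=cv2.erode(q["mask"].astype(np.uint8),np.ones((3,3)))>0
w=W[m];w=w[np.isfinite(w).all(1)];print(len(w),np.percentile(w,[2,98],0))
s=w[(w[:,2]<72)&(w[:,2]>42)]
def f(c):return np.hypot(*(s[:,:2]-c).T)-27.5
r=least_squares(f,[490,-215],loss='soft_l1');print("cup",r.x,np.abs(r.fun).mean(),len(s))
# pad from scene camera, first picture style: black
m=(p["frame"].astype(int).sum(-1)<110)&(W[...,2]>4)&(W[...,2]<20)&(abs(W[...,0]-497)<50)&(abs(W[...,1]+211)<50)
w=W[m];print("pad vis",len(w),np.percentile(w,[1,99],0))
```

```text
tcp [ 500.6 -208.8   56.1] yaw -53.6 tilt [ 0. -0. -1.] q [-0.4  0.6  1.9  0.   0.7  0.5] shift [-1.8  0.2 27.1] turn [ 0. -0.  0.] w 55.4 F [ 0.4 -0.4 -0.4] g 30.0 t 7.1
0.58 [0.5765, 0.6191, 0.0398, 0.0669]
558 [[ 470.8 -233.    42. ]
 [ 524.4 -182.1   85.4]]
cup [ 496.7 -207.6] 2.793109340282417 364
pad vis 372 [[ 458.8 -253.3    5.1]
 [ 524.5 -177.2   17.2]]
```

{"op": "servo_tool", "data": {"deltas": [[[-1.5, 1, 6], [0, 0, 0]], [[-1.5, 1, 12], [0, 0, 0]], [[-1.5, 1, 18], [0, 0, 0]], [[-1.5, 1, 23], [0, 0, 0]], [[-1.5, 1, 26], [0, 0, 0]]]}}

```text
t: 7.57
ee_pos: [498.6, -210.7, 27.9]
orientation: [-2.985, -0.978, 0.001]
ft_force: [-1.0, 5.4, 29.0]
width: 55.6
grasp_force: 30.0
```

{"op": "servo_tool", "data": {"deltas": [[[0, 0, 0], [0, 0, 0]], [[0, 0, 0], [0, 0, 0]], [[0, 0, 0], [0, 0, 0]], [[0, 0, 0], [0, 0, 0]]]}}

```text
t: 7.9
ee_pos: [499.0, -210.9, 28.6]
orientation: [-2.985, -0.979, 0.0]
ft_force: [0.0, -0.9, -0.3]
width: 55.4
grasp_force: 30.0
```

Run:
```python
from h import *
np.set_printoptions(precision=1,suppress=True)
p=get_image('scene');W=world(p)
go([499.3,-210,29])
cv2.imwrite('pics/d.png',cv2.resize(p['frame'][260:340,330:410],None,fx=7,fy=7,interpolation=cv2.INTER_CUBIC))
```

```text
tcp [ 499.  -210.8   28.6] yaw -53.7 tilt [-0.  0. -1.] q [-0.4  0.6  1.9  0.   0.6  0.5] shift [ 0.7 -0.5 -0.4] turn [-0.  0.  0.] w 55.3 F [-0.2  0.8 -0.6] g 30.0 t 7.95
```

View pics/d.png

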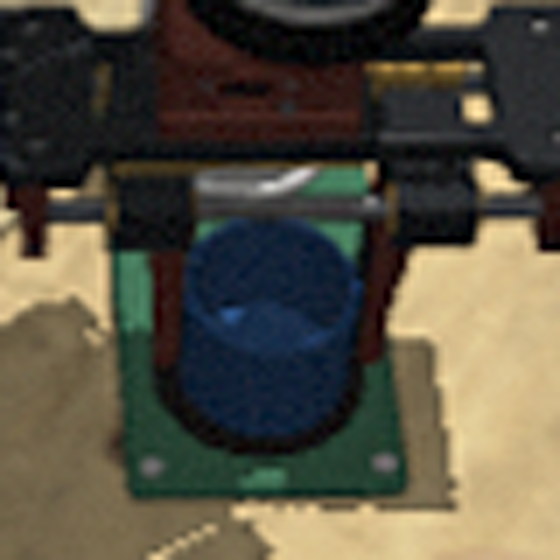

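The cup stands on the pad (crop 268,340) with an even black ring showing around its foot. I release it and rise.

{"op": "servo_tool", "data": {"deltas": [[[0, 0, 0], [0, 0, 0]], [[0, 0, 0], [0, 0, 0]], [[0, 0, 0], [0, 0, 0]], [[0, 0, 0], [0, 0, 0]], [[0, 0, 0], [0, 0, 0]]], "grip": -1}}

```text
t: 8.37
ee_pos: [499.1, -210.9, 28.7]
orientation: [2.985, 0.979, 0.0]
ft_force: [-0.1, -0.0, 0.2]
width: 85.3
grasp_force: 0.0
```

{"op": "servo_tool", "data": {"deltas": [[[0, 0, 0], [0, 0, 0]], [[0, 0, -5], [0, 0, 0]], [[0, 0, -15], [0, 0, 0]], [[0, 0, -35], [0, 0, 0]], [[0, 0, -65], [0, 0, 0]]]}}

```text
t: 8.78
ee_pos: [497.6, -210.2, 93.3]
orientation: [-2.983, -0.978, 0.005]
ft_force: [0.7, -0.1, 0.2]
width: 87.7
grasp_force: 0.0
```

{"op": "servo_tool", "data": {"deltas": [[[0, 0, -30], [0, 0, 0]], [[0, 0, -60], [0, 0, 0]], [[0, 0, -90], [0, 0, 0]], [[0, 0, -115], [0, 0, 0]], [[0, 0, -130], [0, 0, 0]]]}}

```text
t: 9.2
ee_pos: [500.1, -211.3, 227.9]
orientation: [2.982, 0.978, 0.006]
ft_force: [-1.1, -0.2, -0.2]
width: 87.5
grasp_force: 0.0
```

{"op": "servo_tool", "data": {"deltas": [[[-40, 0, 0], [0, 0, 0]], [[-70, 0, 0], [0, 0, 0]], [[-100, 0, 0], [0, 0, 0]], [[-120, 0, 0], [0, 0, 0]], [[-130, 0, 0], [0, 0, 0]]]}}

```text
t: 9.62
ee_pos: [392.4, -288.7, 224.6]
orientation: [2.985, 0.976, 0.0]
ft_force: [-0.9, -1.0, 0.1]
width: 88.1
grasp_force: 0.0
```

```bash
cat > m.py <<'E'
from h import *
np.set_printoptions(precision=2,suppress=True)
p=get_image("top");W=world(p);x,y,z=W[...,0],W[...,1],W[...,2]
near=(abs(x-560)<150)&(abs(y+170)<130)
hsv=cv2.cvtColor(p["frame"],cv2.COLOR_BGR2HSV);h,s,v=hsv[...,0],hsv[...,1],hsv[...,2]
m=(h>100)&(h<130)&(s>100)&(abs(x-497)<45)&(abs(y+211)<45)&(z>50)&(z<62)
print("rim",m.sum(),cv2.minEnclosingCircle(W[m][:,:2].astype(np.float32)) if m.any() else 0)
m=near&(z>136)&(z<150)&((h<10)|(h>170))&(s>100)
if m.any(): print("wing",m.sum(),cv2.minAreaRect(W[m][:,:2].astype(np.float32)),np.median(z[m]))
m=near&(z>85)&(z<115)&(np.hypot(x-583,y+149)>45)&(np.hypot(x-583,y+149)<120)&(s<60)
if m.any():
    w=np.median(W[m],0)-[583,-149,0];print("spout",m.sum(),w,np.degrees(np.arctan2(w[1],w[0])))
cv2.imwrite("pics/last.png",cv2.resize(p["frame"][150:320,310:480],None,fx=3.5,fy=3.5,interpolation=cv2.INTER_CUBIC))
E
python3 m.py; python3 -c "
from h import *
go([583,-149,200],60.4)"
```

```text
rim 40 ((497.55413818359375, -213.78958129882812), 27.096223831176758)
wing 216 ((581.9522094726562, -148.41351318359375), (13.811945915222168, 54.05914306640625), 59.73112487792969) 142.74101655225337
spout 252 [ 65.23 -37.39 103.28] -29.823210864892236
tcp [ 392.2 -289.   224.5] yaw -53.8 tilt [ 0.    -0.001 -1.   ] q [-0.66  0.22  1.93 -0.    1.    0.28] shift [236.6  -0.3  24.4] turn [1.000e-03 0.000e+00 1.149e+00] w 87.9 F [-1.4 -0.5 -0.5] g 0.0 t 9.67
```

View pics/last.png

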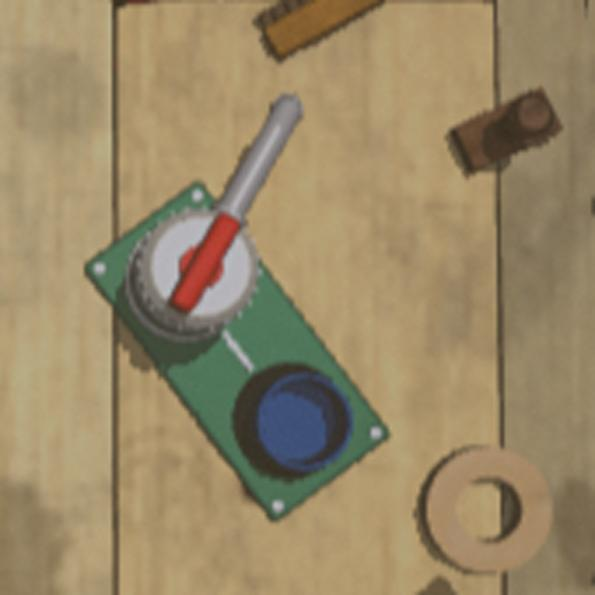

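The cup (crop 300,420) stands upright on the pad, and the spout and wing are undisturbed. I'll measure its centring with all the rim points.

Run:
```python
from h import *
from scipy.optimize import least_squares
np.set_printoptions(precision=2,suppress=True)
for n in("top","scene"):
  for k in range(2):
    p=get_image(n);W=world(p);x,y,z=W[...,0],W[...,1],W[...,2]
    m=(np.hypot(x-497.4,y+211.3)<42)&(z>51)&(z<63);w=W[m][:,:2]
    c,r=cv2.minEnclosingCircle(w.astype(np.float32))
    f=least_squares(lambda c:np.hypot(*(w-c).T)-26.5,[497,-211],loss="soft_l1").x
    hsv=cv2.cvtColor(p["frame"],cv2.COLOR_BGR2HSV)
    g=(z<20)&(abs(x-560)<150)&(abs(y+170)<130)&(hsv[...,0]>40)&(hsv[...,0]<90)&(hsv[...,1]>60)
    G=cv2.minAreaRect(W[g][:,:2].astype(np.float32))
    print(n,m.sum(),np.array(c),r,f,np.median(z[m]),G)
```

```text
top 141 [ 498.08 -213.41] 28.067890167236328 [ 498.26 -213.07] 55.90299483002025 ((539.8776245117188, -180.1007080078125), (192.71014404296875, 88.19448852539062), 36.69474411010742)
top 143 [ 498.28 -213.35] 27.832624435424805 [ 498.29 -213.08] 55.84831360888052 ((539.7468872070312, -180.08016967773438), (192.21853637695312, 88.20402526855469), 36.87337875366211)
scene 153 [ 496.92 -209.25] 28.99712562561035 [ 496.94 -209.52] 56.33823315317011 ((537.0857543945312, -179.9390869140625), (188.1255340576172, 90.94189453125), 36.46531677246094)
scene 157 [ 497.18 -210.34] 29.503389358520508 [ 496.84 -209.54] 56.03422132792787 ((537.1875610351562, -179.83682250976562), (188.0649871826172, 90.91492462158203), 36.32162094116211)
```

{"op": "servo_tool", "data": {"deltas": [[[15, 0, 0], [0, 0, -0.1]], [[45, 0, 0], [0, 0, -0.22]], [[75, 0, 0], [0, 0, -0.34]], [[105, 0, 0], [0, 0, -0.46]], [[135, 0, 0], [0, 0, -0.58]]]}}

```text
t: 10.28
ee_pos: [505.0, -205.9, 223.7]
orientation: [-2.574, -1.801, -0.0]
ft_force: [-0.4, -0.8, 1.3]
width: 88.2
grasp_force: 0.0
```

{"op": "servo_tool", "data": {"deltas": [[[0, 0, 0], [0, 0, -0.12]], [[0, 0, 0], [0, 0, -0.24]], [[0, 0, 0], [0, 0, -0.36]], [[0, 0, 0], [0, 0, -0.48]], [[0, 0, 0], [0, 0, -0.6]]]}}

```text
t: 10.7
ee_pos: [504.1, -206.6, 223.5]
orientation: [-1.926, -2.482, -0.0]
ft_force: [-0.1, 0.1, -0.3]
width: 87.7
grasp_force: 0.0
```

{"op": "servo_tool", "data": {"deltas": [[[0, 0, 0], [0, 0, -0.12]], [[0, 0, 0], [0, 0, -0.24]], [[0, 0, 0], [0, 0, -0.36]], [[0, 0, 0], [0, 0, -0.48]], [[0, 0, 0], [0, 0, -0.6]]]}}

```text
t: 11.12
ee_pos: [504.0, -206.7, 223.5]
orientation: [-1.107, -2.94, -0.0]
ft_force: [-0.3, 0.7, 0.4]
width: 87.8
grasp_force: 0.0
```

```bash
python3 -c "
from h import *
go([582.5,-148.8,180],60.2)"
```

```text
tcp [ 504.  -206.7  223.5] yaw 48.7 tilt [-0.  0. -1.] q [-0.41  0.3   1.81  0.    1.03 -1.26] shift [-20.8  95.3  43.5] turn [ 0.  -0.  -0.2] w 87.8 F [-0.3  0.7  0.4] g 0.0 t 11.12
```

{"op": "servo_tool", "data": {"deltas": [[[-4, 20, 5], [0, 0, -0.05]], [[-10, 45, 15], [0, 0, -0.1]], [[-15, 70, 25], [0, 0, -0.15]], [[-19, 88, 35], [0, 0, -0.2]], [[-21, 95, 43], [0, 0, -0.2]]]}}

```text
t: 11.53
ee_pos: [584.3, -148.2, 179.8]
orientation: [0.812, 3.034, 0.001]
ft_force: [-0.7, 0.2, 0.4]
width: 88.1
grasp_force: 0.0
```

{"op": "servo_tool", "data": {"deltas": [[[0, 0, 0], [0, 0, 0]], [[0, 0, 0], [0, 0, 0]], [[0, 0, 0], [0, 0, 0]], [[0, 0, 0], [0, 0, 0]]]}}

```text
t: 11.87
ee_pos: [581.6, -151.4, 181.3]
orientation: [0.821, 3.032, -0.0]
ft_force: [-0.2, 0.2, -0.1]
width: 88.0
grasp_force: 0.0
```

```bash
python3 -c "
from h import *
go([582.5,-148.8,117],60.2)"
```

```text
tcp [ 581.6 -151.4  181.3] yaw 59.7 tilt [ 0. -0. -1.] q [-0.27  0.44  1.72 -0.    0.99 -1.32] shift [ 0.6  2.8 64.3] turn [-0.     0.001 -0.009] w 88.0 F [-0.2  0.2 -0.1] g 0.0 t 11.87
```

{"op": "servo_tool", "data": {"deltas": [[[0.5, 2.5, 12], [0, 0, -0.01]], [[0.5, 2.5, 28], [0, 0, -0.01]], [[0.5, 2.5, 44], [0, 0, -0.01]], [[0.5, 2.5, 56], [0, 0, -0.01]], [[0.5, 2.5, 63], [0, 0, -0.01]]]}}

```text
t: 12.28
ee_pos: [581.7, -148.6, 115.9]
orientation: [-0.805, -3.035, 0.0]
ft_force: [-0.3, -0.2, -0.1]
width: 88.1
grasp_force: 0.0
```

{"op": "servo_tool", "data": {"deltas": [[[0, 0, 0], [0, 0, 0]], [[0, 0, 0], [0, 0, 0]], [[0, 0, 0], [0, 0, 0]], [[0, 0, 0], [0, 0, 0]]]}}

```text
t: 12.62
ee_pos: [583.4, -148.7, 118.5]
orientation: [0.804, 3.035, 0.0]
ft_force: [1.2, -0.8, 0.4]
width: 87.8
grasp_force: 0.0
```

```bash
python3 -c "
from h import *
go([582.5,-148.8,117],60.2)"
```

```text
tcp [ 583.4 -148.7  118.5] yaw 60.3 tilt [ 0.001 -0.    -1.   ] q [-0.27  0.52  1.75  0.    0.87 -1.32] shift [ 0.7 -0.5  1.5] turn [0.    0.001 0.002] w 87.8 F [ 1.2 -0.8  0.4] g 0.0 t 12.62
```

Now I close on the wing.

{"op": "servo_tool", "data": {"deltas": [[[0, 0, 1], [0, 0, 0]], [[0, 0, 1], [0, 0, 0]], [[0, 0, 1], [0, 0, 0]], [[0, 0, 1], [0, 0, 0]], [[0, 0, 1], [0, 0, 0]]], "grip": 1}}

```text
t: 13.03
ee_pos: [582.8, -148.5, 116.8]
orientation: [0.804, 3.037, -0.0]
ft_force: [-0.4, -0.2, 0.2]
width: 57.9
grasp_force: 0.0
```

{"op": "servo_tool", "data": {"deltas": [[[0, 0, 0], [0, 0, 0]], [[0, 0, 0], [0, 0, 0]], [[0, 0, 0], [0, 0, 0]], [[0, 0, 0], [0, 0, 0]], [[0, 0, 0], [0, 0, 0]]]}}

```text
t: 13.45
ee_pos: [582.7, -148.5, 116.7]
orientation: [-0.804, -3.037, 0.0]
ft_force: [-0.3, 0.0, 0.2]
width: 24.6
grasp_force: 0.0
```

{"op": "servo_tool", "data": {"deltas": [[[0, 0, 0], [0, 0, 0]], [[0, 0, 0], [0, 0, 0]], [[0, 0, 0], [0, 0, 0]], [[0, 0, 0], [0, 0, 0]], [[0, 0, 0], [0, 0, 0]]]}}

```text
t: 13.87
ee_pos: [583.3, -147.6, 116.7]
orientation: [0.804, 3.036, 0.002]
ft_force: [1.7, 4.7, -1.3]
width: 14.4
grasp_force: 30.0
```

```bash
python3 -c "
from h import *
go([582.5,-148.8,117],60.2)"
```

```text
tcp [ 583.3 -147.6  116.7] yaw 60.3 tilt [ 0.001  0.001 -1.   ] q [-0.27  0.53  1.75  0.    0.87 -1.32] shift [ 0.1 -1.5 -0.3] turn [0.002 0.    0.002] w 14.4 F [ 1.7  4.7 -1.3] g 30.0 t 13.87
```

{"op": "servo_tool", "data": {"deltas": [[[0, 0, 0], [0, 0, 0.05]], [[0, 0, 0.2], [0, 0, 0.15]], [[0, 0, 0.3], [0, 0, 0.25]], [[0, 0, 0.4], [0, 0, 0.33]], [[0, 0, 0.5], [0, 0, 0.4]]]}}

```text
t: 14.28
ee_pos: [583.2, -147.7, 116.2]
orientation: [1.397, 2.814, 0.002]
ft_force: [1.5, 3.6, -1.0]
width: 14.0
grasp_force: 30.0
```

{"op": "servo_tool", "data": {"deltas": [[[0, 0, 0.1], [0, 0, 0.08]], [[0, 0, 0.2], [0, 0, 0.16]], [[0, 0, 0.3], [0, 0, 0.24]], [[0, 0, 0.4], [0, 0, 0.32]], [[0, 0, 0.5], [0, 0, 0.4]]]}}

```text
t: 14.7
ee_pos: [582.9, -147.8, 115.7]
orientation: [-1.927, -2.48, -0.001]
ft_force: [1.0, 2.9, 1.2]
width: 13.9
grasp_force: 30.0
```

```bash
python3 m.py; python3 -c "
from h import *
go([582.9,-148,116])"
```

```text
rim 0 0
tcp [ 582.9 -147.8  115.7] yaw 14.0 tilt [ 0.     0.001 -1.   ] q [-0.27  0.53  1.75  0.    0.86 -0.51] shift [-0.2 -0.1 -0.3] turn [ 0.    -0.001  0.   ] w 13.8 F [0.7 4.1 0.9] g 30.0 t 14.75
```

{"op": "servo_tool", "data": {"deltas": [[[0, 0, 0.1], [0, 0, 0.1]], [[0, 0, 0.2], [0, 0, 0.2]], [[0, 0, 0.4], [0, 0, 0.3]], [[0, 0, 0.5], [0, 0, 0.4]], [[0, 0, 0.6], [0, 0, 0.5]]]}}

```text
t: 15.17
ee_pos: [582.6, -147.8, 115.1]
orientation: [-2.48, -1.927, -0.0]
ft_force: [-0.2, 4.5, 1.3]
width: 14.2
grasp_force: 30.0
```

{"op": "servo_tool", "data": {"deltas": [[[0, 0, 0.1], [0, 0, 0.1]], [[0, 0, 0.2], [0, 0, 0.2]], [[0, 0, 0.4], [0, 0, 0.3]], [[0, 0, 0.5], [0, 0, 0.4]], [[0, 0, 0.6], [0, 0, 0.45]]]}}

```text
t: 15.58
ee_pos: [582.4, -147.6, 114.5]
orientation: [-2.847, -1.325, 0.001]
ft_force: [-0.8, 4.9, 3.3]
width: 13.7
grasp_force: 30.0
```

```bash
python3 -c "
from h import *
p=get_image('scene');cv2.imwrite('pics/e.png',cv2.resize(p['frame'][200:350,300:450],None,fx=4,fy=4,interpolation=cv2.INTER_CUBIC))
W=world(p);x,y,z=W[...,0]-582.5,W[...,1]+148.5,W[...,2];r=np.hypot(x,y)
s=cv2.cvtColor(p['frame'],cv2.COLOR_BGR2HSV)[...,1]
m=(z>70)&(z<112)&(r>45)&(r<118)&(x<0)&(s<80);a=np.degrees(np.arctan2(y,x))[m]
print(m.sum(),np.percentile(a,[5,25,50,75,95]))
go([582.9,-148,115])"
```

```text
229 [-138.71212241 -135.4181732  -132.78866409 -130.28902483 -127.39115879]
tcp [ 582.4 -147.6  114.5] yaw -40.2 tilt [-0.001  0.001 -1.   ] q [-0.27  0.53  1.75  0.    0.86  0.43] shift [ 0.1  0.6 -0.5] turn [-0.002 -0.    -0.   ] w 13.3 F [-1.4  4.7  2.4] g 30.0 t 15.63
```

View pics/e.png

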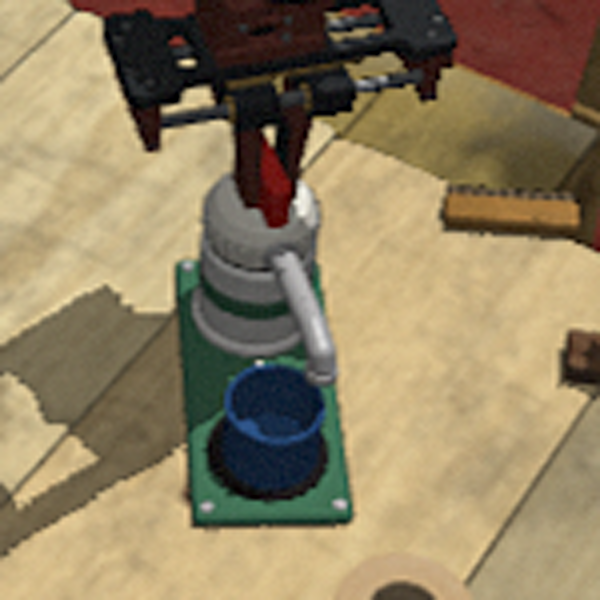

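The spout mouth (crop 322,370) is just short of the cup (275,400). I make most of the remaining turn, then measure.

{"op": "servo_tool", "data": {"deltas": [[[0, 0, 0.1], [0, 0, 0.05]], [[0, 0, 0.1], [0, 0, 0.1]], [[0, 0, 0.2], [0, 0, 0.14]], [[0, 0, 0.2], [0, 0, 0.17]], [[0, 0, 0.2], [0, 0, 0.17]]]}}

```text
t: 16.05
ee_pos: [582.3, -147.6, 114.2]
orientation: [-2.947, -1.085, 0.001]
ft_force: [-1.0, 5.4, 2.2]
width: 13.6
grasp_force: 30.0
```

```bash
cat > s.py <<'E'
from h import *
for n in("scene","top"):
    p=get_image(n);W=world(p);x,y,z=W[...,0]-582.5,W[...,1]+148.5,W[...,2];r=np.hypot(x,y)
    s=cv2.cvtColor(p['frame'],cv2.COLOR_BGR2HSV)[...,1]
    for lo,hi in((45,75),(75,100),(45,118)):
        m=(z>72)&(z<112)&(r>lo)&(r<hi)&(x<0)&(s<80);a=np.degrees(np.arctan2(y,x))[m]
        if m.any():print(n,lo,m.sum(),np.percentile(a,[5,50,95]).round(1),(np.percentile(a,5)+np.percentile(a,95))/2)
go([582.9,-148,115])
E
python3 s.py
```

```text
scene 45 75 [-150.7 -143.6 -136.4] -143.57968830461195
scene 75 76 [-146.6 -141.9 -137.1] -141.8657067213773
scene 45 227 [-148.4 -142.2 -137. ] -142.7150676681299
top 45 129 [-146.1 -139.7 -132.6] -139.3210436778719
top 75 37 [-141.  -136.6 -134.2] -137.61083068050561
top 45 166 [-145.9 -138.8 -132.7] -139.30642013184348
tcp [ 582.3 -147.6  114.2] yaw -49.5 tilt [-0.001  0.001 -1.   ] q [-0.27  0.53  1.75  0.    0.86  0.59] shift [ 0.2  0.7 -0.8] turn [-0.002 -0.    -0.   ] w 13.8 F [-0.7  5.6  2.3] g 30.0 t 16.15
```

{"op": "servo_tool", "data": {"deltas": [[[0, 0, 0], [0, 0, 0.03]], [[0, 0, 0.1], [0, 0, 0.06]], [[0, 0, 0.1], [0, 0, 0.065]], [[0, 0, 0.1], [0, 0, 0.065]], [[0, 0, 0.1], [0, 0, 0.065]]]}}

```text
t: 16.57
ee_pos: [582.2, -147.5, 114.2]
orientation: [-2.979, -0.991, 0.001]
ft_force: [-1.2, 5.2, 2.3]
width: 13.6
grasp_force: 30.0
```

{"op": "servo_tool", "data": {"deltas": [[[0, 0, 0], [0, 0, 0]], [[0, 0, 0], [0, 0, 0]], [[0, 0, 0], [0, 0, 0]], [[0, 0, 0], [0, 0, 0]], [[0, 0, 0], [0, 0, 0]]], "grip": -1}}

```text
t: 16.98
ee_pos: [582.8, -148.8, 114.2]
orientation: [2.982, 0.987, 0.0]
ft_force: [0.6, -0.0, -0.8]
width: 43.7
grasp_force: 0.0
```

{"op": "servo_tool", "data": {"deltas": [[[0, 0, 0], [0, 0, 0]], [[0, 0, 0], [0, 0, 0]], [[0, 0, -10], [0, 0, 0]], [[0, 0, -30], [0, 0, 0]], [[0, 0, -60], [0, 0, 0]]]}}

```text
t: 17.4
ee_pos: [581.1, -148.1, 173.1]
orientation: [-2.98, -0.986, 0.006]
ft_force: [-0.0, -0.6, 0.6]
width: 76.8
grasp_force: 0.0
```

{"op": "servo_tool", "data": {"deltas": [[[0, 0, -20], [0, 0, 0]], [[0, -30, -40], [0, 0, 0]], [[0, -65, -40], [0, 0, 0]], [[0, -105, -40], [0, 0, 0]], [[0, -145, -40], [0, 0, 0]]]}}

```text
t: 17.82
ee_pos: [495.6, -31.4, 215.3]
orientation: [2.983, 0.985, 0.003]
ft_force: [-0.3, 0.9, 0.3]
width: 87.9
grasp_force: 0.0
```

{"op": "servo_tool", "data": {"deltas": [[[0, -40, 0], [0, 0, 0]], [[0, -75, 0], [0, 0, 0]], [[0, -100, 0], [0, 0, 0]], [[0, -110, 0], [0, 0, 0]], [[0, -110, 0], [0, 0, 0]]]}}

```text
t: 18.23
ee_pos: [429.9, 57.4, 214.9]
orientation: [2.981, 0.99, 0.001]
ft_force: [0.2, 0.2, -0.3]
width: 87.7
grasp_force: 0.0
```

```bash
python3 s.py; python3 m.py
```

```text
scene 45 74 [-153.8 -146.7 -139.8] -146.78809331882093
scene 75 80 [-149.7 -145.7 -140.4] -145.03887967716716
scene 45 230 [-151.9 -145.7 -140.5] -146.19497294748646
top 45 130 [-149.9 -143.2 -135.7] -142.7821886439113
top 75 110 [-147.6 -143.3 -138. ] -142.8359809915485
top 45 292 [-148.7 -143.4 -137.3] -142.98286250770127
tcp [431.8  56.  214.8] yaw -53.3 tilt [ 0.002 -0.    -1.   ] q [ 0.1   0.15  2.04 -0.    0.95  1.03] shift [ -0.7 253.8 100.1] turn [ 0.001 -0.001  0.   ] w 88.0 F [ 0.4 -0.1  0.2] g 0.0 t 18.33
rim 27 ((496.09423828125, -213.41763305664062), 26.760883331298828)
wing 208 ((582.1912841796875, -148.43307495117188), (54.07301330566406, 13.03585433959961), 36.98866653442383) 140.2522799920987
spout 277 [-61.97 -46.01 100.33] -143.40635294758238
```

View pics/last.png

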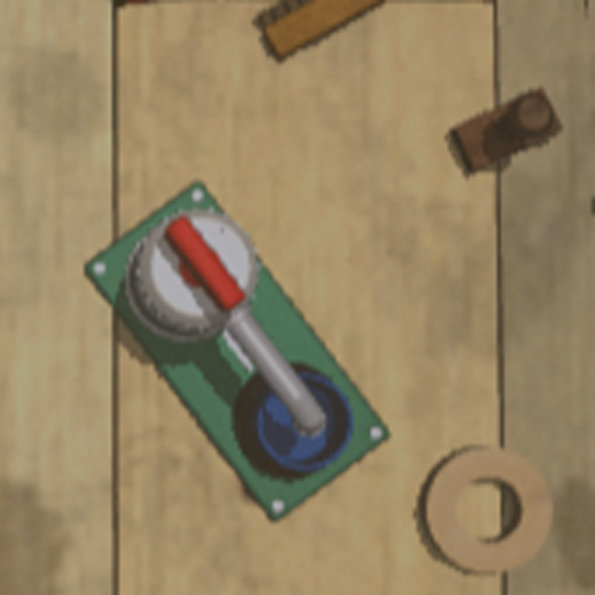

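The spout lies along the line at -143.4°, against -143.3° for the plate, and its mouth is over the cup (crop 310,425). The head has sunk to its expected height, and the other objects have not moved.

```bash
python3 -c "
from workcell import close_job
print(close_job())"
```

```text
the job is handed in; nothing more can be done
None
```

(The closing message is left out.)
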